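Walk the sample carrier to the code reader

TASK

Stand every squat amber sample jar upright in the tray of the heavy aluminium carrier. Then walk the carrier along the bench to the code reader by pushing on its back (the long side away from the reader) near alternate ends, the end farther from the robot first, so that each push swings the pushed end some 3 cm ahead of the other, until the carrier stands square and centred in the taped outline. Then, with the carrier there, squeeze the reader's trigger fully home, hold it a second and let it go; leave the jars in the tray and do not disturb anything else on the bench.

Things in the scene. Friction and masses are not known exactly. Their poses are not given: they have to be found in the camera images.
- jar1: squat amber screw-cap sample jar, a plain cylinder 42 mm across and 42 mm tall, 0.12 kg, standing upright on the bench; origin at the centre of its underside, z up. There are 3 or 4 jars in a run; an absent one reads None all through
- jar2: squat amber screw-cap sample jar, a plain cylinder 42 mm across and 42 mm tall, 0.12 kg, standing upright on the bench; origin at the centre of its underside, z up. There are 3 or 4 jars in a run; an absent one reads None all through
- jar3: squat amber screw-cap sample jar, a plain cylinder 42 mm across and 42 mm tall, 0.12 kg, standing upright on the bench; origin at the centre of its underside, z up. There are 3 or 4 jars in a run; an absent one reads None all through
- jar4: squat amber screw-cap sample jar, a plain cylinder 42 mm across and 42 mm tall, 0.12 kg, standing upright on the bench; origin at the centre of its underside, z up. There are 3 or 4 jars in a run; an absent one reads None all through
- carrier: aluminium slab, 220 mm along its x, 110 mm along its y, 44 mm high with its lip, about 3 kg, on four rubber feet 8 mm high at x = +-85, y = +-40 mm. Origin at the centre under the feet, on the bench; +x is the end far from the robot, +y points to the reader. It starts nearly square, 140 to 180 mm short of the outline's centre (on its -y side). End faces at x = +-110 mm
- carrier_tray (a point): centre of the floor of the tray in the carrier's top: inside 200 (x) by 90 mm (y), floor 36 mm above the bench, with a lip 8 mm high and 10 mm wide all round. Room for four jars in a row along x, 48 mm apart
- carrier_back (a point): middle of the carrier's back, the upright face at its y = -55 mm, 8 to 44 mm above the bench (the front is the same at +55 mm). Pushed here squarely at x = +85 or -85 mm, with about 8 to 15 N, the carrier swings about the feet at its other end
- mark: outline of yellow tape on the bench in front of the reader, 270 x 160 mm outside, 250 x 140 mm inside, flush with the bench; origin at its centre; x points away from the robot along its long side, y towards the reader. The carrier's origin and axes should come to coincide with these
- mark_diag (a point): direction mark at the centre of the outline, turned by +45 degrees about z from mark; used only to tell which end of the carrier leads
- reader: grey pistol-shaped code reader fixed on its side in a bench holder, its window looking to its -y, to the outline. Origin on the bench under the grip, x away from the robot. The head, x = 52 to 118, y = -90 to +45 mm, reaches 97 mm up. Base plate 10 mm high; supports under the head and at x = -66 to -50 mm. The outline's centre is at x = 60, y = -255 mm
- reader_grip (a point): centre of the reader's grip, 75 mm above the bench, straight over the reader's origin: a bar along the reader's x from -70 to +55 mm, y = -15 to +15 mm, 58 to 92 mm above the bench, free below between the supports
- trigger (a joint): angle of the black sprung trigger on the grip's -y side: 0 at rest, 0.32 rad fully squeezed. A lever 55 mm long, 8 mm thick, 63 to 87 mm above the bench, on a vertical hinge at x = 45, y = -19 mm of the reader, free end towards the robot. Springs back when let go
- trigger_pad (a point): where to press: on the trigger's centre line 46 mm from its hinge, 75 mm above the bench (at rest about x = 2, y = -35 mm of the reader). Pinch it against the back of the grip (y = +15 mm), fingers closing along the reader's y: 54 mm wide at rest, 38 mm squeezed; takes about 8 N
- bottle: bystander, leave alone: white plastic bottle with cap, 60 mm across, 160 mm tall; origin at the centre of its underside
- flange_ring: bystander, leave alone: steel ring lying flat, 36 mm across, 8 mm high; origin at the centre of its underside
- beaker: bystander, leave alone: steel beaker, 70 mm across, 90 mm tall; origin at the centre of its underside
- spanner: bystander, leave alone: 150 mm spanner lying flat; origin at the middle of its length, on the underside
- weight: bystander, leave alone: brass cylinder, 44 mm across, 40 mm tall; origin at the centre of its underside
- tip_box: bystander, leave alone: clear plastic box, 90 x 60 x 50 mm; origin at the centre of its underside
Not all that is in view belongs to the job. What is shaped like the jar4 but red is not meant. Leave any green look-alike of the jar3 alone.

How it is judged (in metres and radians):
On the way, in this order (a step that is already met when the one before it is completed fails the run):
1. every jar stands upright in the carrier's tray (x of jar1 in the frame of carrier between -0.09 and 0.09 m and y of jar1 in the frame of carrier between -0.035 and 0.035 m and z of jar1 in the frame of carrier between 0.029 and 0.043 m and angle between each of jar1, jar2, jar3, jar4's own z axis and vertical below 0.15 rad and x of jar2 in the frame of carrier between -0.09 and 0.09 m and y of jar2 in the frame of carrier between -0.035 and 0.035 m and z of jar2 in the frame of carrier between 0.029 and 0.043 m and x of jar3 in the frame of carrier between -0.09 and 0.09 m and y of jar3 in the frame of carrier between -0.035 and 0.035 m and z of jar3 in the frame of carrier between 0.029 and 0.043 m and x of jar4 in the frame of carrier between -0.09 and 0.09 m and y of jar4 in the frame of carrier between -0.035 and 0.035 m and z of jar4 in the frame of carrier between 0.029 and 0.043 m), for 0.2 s.
2. the carrier's far end swung ahead (at least 0.10 rad) (angle between the x axis of carrier and the x axis of mark_diag, either way round below 0.6854 rad), for 0.1 s.
3. then its near end swung ahead (at least 0.10 rad), the carrier having moved on at least 10 mm (angle between the x axis of carrier and the x axis of mark_diag, either way round above 0.8854 rad and distance of carrier from where it was at the start of the episode above 0.01 m), for 0.1 s.
4. then its far end ahead again, the carrier having moved on at least 30 mm (angle between the x axis of carrier and the x axis of mark_diag, either way round below 0.6854 rad and distance of carrier from where it was at the start of the episode above 0.03 m), for 0.1 s.
5. the carrier rests square in the outline (y of carrier in the frame of mark between -0.014 and 0.014 m and x of carrier in the frame of mark between -0.018 and 0.018 m and angle between the x axis of carrier and the x axis of mark, either way round below 0.12 rad and linear speed of carrier below 0.01 m/s), for 0.3 s.
6. the trigger squeezed fully (over 0.27 rad) with the carrier in the outline (y of carrier in the frame of mark between -0.014 and 0.014 m and x of carrier in the frame of mark between -0.018 and 0.018 m and angle between the x axis of carrier and the x axis of mark, either way round below 0.12 rad and value of joint trigger above 0.27 rad), for 0.3 s.
7. the trigger let go (value of joint trigger below 0.06 rad), for 0.2 s.
At the end, for the whole second after the job is handed in: Every jar stands upright (within 0.15 rad) on the tray floor; the carrier is at rest, its centre within 14 mm of the outline's centre along the direction of travel and 18 mm across it, square within 0.12 rad; the trigger is released (below 0.06 rad) (all of step 1 and all of step 5 and value of joint trigger below 0.06 rad); the robot touches nothing.
It fails at once if a bystander is moved more than 50 mm (distance of any of bottle, flange_ring, beaker, spanner, weight, tip_box from where it was at the start of the episode above 0.05 m).
It fails at once if the carrier is lifted or tipped (height (world z) of carrier above 0.03 m or angle between carrier's own z axis and vertical above 0.2 rad).
Of jar1, jar2, jar3, jar4 only 3 to 4 are there at a start; the rules pass over those that are not, and their reading is None.
At some moment in a run one of jar1, jar2, jar3, jar4, carrier may be knocked a few centimetres aside while the robot is not near it.
Once in a run the grip may slacken for a moment while it holds something.
It also fails if it takes over 210 s, if anything falls off the work surface, if the arm or the gripper's body presses on something with over 40 N, if the wrist force passes 120 N, or if a joint passes its speed limit or range.

ROBOT

A 6-joint arm with a two-finger parallel gripper is mounted at the origin on the work surface. World frame = base frame: x ahead of the robot, y to its left, z up, the work surface at z = 0. Lengths are in m, angles in degrees, forces in N, time in s.
With the tool pointing down it reaches from about 0.4 to 0.825 m from the base axis. Payload 7 kg.
Tool frame: the origin (TCP) lies at the very end of the fingers, on their centre line; the grasp point (between the pads) lies 19 mm behind it (ctrl.grip_depth is the distance from the TCP to the grasp point, in m); z points along the fingers, y is the line along which they close (so a half turn about z gives the same grasp; the last joint's range is limited). The gripper opens to 88 mm and grips with 3 to 60 N. Pads are 19 mm wide; open, the fingers measure 130 mm over their backs; the gripper's body (78 mm by 193 mm) begins 47 mm behind the grasp point.
Start: joints at [-59.868, 20.546, 0.682, 0, -70.136, -16.507], TCP at [0.159, -0.656, 0.227] pointing down, gripper open.
Joint ranges: [-176.03, 176.03], [-82.01, 121.73], [-58.28, 71.71], [-173.87, 95.51], [-174.79, -0.11], [-173.66, 173.66]. Speed limits (degrees/s): [136.94, 136.94, 172.46, 180, 180, 180].

INTERFACE

Orientations are given as [roll, pitch, yaw] about the fixed x, y, z axes, in that order (R = Rz(yaw) Ry(pitch) Rx(roll)).
In Python, from plant import get_obs, eyes, ctrl, spotter gives the robot as it stands.
- The arm moves only by the shell command python3 -m crank 'ROWS'. ROWS is JSON, one flat list of numbers, 7 for each row, row after row: the turn, a rotation vector about the tool's x, y, z in rad, then the shift along the tool's x, y, z in mm, then the opening, from 0 (shut) to 1 (fully open). A call has 1 to 5 rows; each row shifts and turns the commanded pose from where the row before left it, along the tool's axes as they then stand; what a row does not reach is not made up. A row lasts 1/8 s, in which the tool goes at most 62.5 mm and 10.7 degrees, less where a joint would pass 70% of its speed; a pose out of reach is approached as far as the arm can. A call is refused whole if a number of a shift passes 62.5 or a number of a turn 0.188, either way. A call with a gripper value outside its range is refused whole. The fingers move at their own pace and stop on an object; the grip force is fixed at half the most. Time passes only in rows, so rows that do not move let the fingers close. It gives the time, the measured TCP pose, the force, the opening and the grip force at its end, in the units of the state.
- get_obs(): the state, without advancing time (a new reading comes with each control period).
- eyes.snapshot(name): name is "scene" or "top" or "wrist"; returns the picture (480x640x3 uint8, blue, green, red); there is no depth.
- eyes.camera_model(name): a dict with "fx", "fy", "cx", "cy" (pixels), "D" ([k1, k2, p1, p2, k3] as OpenCV has them; the pictures are not rectified), "extrinsics" (4x4, takes a point from camera to world coordinates). Camera axes: x right, y down, z forward; pixel columns grow to the right and rows downward; lengths in m; the calibration is good to about 2 mm. A picture is of the moment at which its call begins: read the wrist's pose just before it. camera_model takes no time and is no camera call; for the wrist camera it gives the pose at the moment of the call.
- ctrl.close_job(): hands the job in; it is judged then, once.
Trained networks look in the newest picture that a camera, given by its name, has taken for a name from the list of things; names that differ only in an ending like _2 or _b are one class to them, and where a whole thing is asked for, a point or a joint stands for the part that bears it (a point fixed in the world has none). Each returns a list of dicts, best first, with "p" (0 to 1); they miss things now and then, are a little off and sometimes report something else, mostly with a low value. They report only what shows in the picture. A call takes as long as a camera call. They do not tell look-alikes from the thing itself.
- spotter.outline_of(camera, target): "region" (480x640 bool, what is visible of it) and "rect" ([left, top, width, height] in pixels, round what is visible of it).
- spotter.place_of(camera, target): "location" ([column, row] in pixels: a listed point, or the origin of a listed thing).
The state is a dict: "clock": time; "joint_pos": joint angles; "qvel": joint speeds; "tau": joint torques, N m; "tool_pos": TCP position; "orientation": TCP orientation; "force": force on the tool from outside, world axes, zero at the start; "moment": the same for the moment, N m; "opening": finger opening in m; "gripper_force": force on a finger pad.
Only numpy, scipy, OpenCV 4.12 (cv2) and the standard library are available. Lean on these libraries where they do the work, as an engineer would, in place of code of your own. Each camera call takes 0.05 s, during which the arm holds its last target. There are 200 camera calls.

## Working session

There is one attempt and no reset: what is moved stays moved. The work goes in short steps, Python scripts to look and compute and a shell command to move; the robot and the scene stay as the last step left them, time stands still between calls to the robot, and variables do not carry over. Pictures are saved under pics/ and viewed, at most 14 in all, crops included, and the job is handed in when it is done.

```bash
ls; mkdir -p pics
python3 - <<'E'
from plant import get_obs, eyes, ctrl, spotter
import cv2
o=get_obs();print(o)
for n in("scene","top"):
    im=eyes.snapshot(n);cv2.imwrite(f"pics/{n}0.png",im)
    m=eyes.camera_model(n);print(n,m)
    for t in("jar1","carrier","carrier_tray","mark","reader","trigger_pad","reader_grip"):
        r=spotter.place_of(n,t)
        print(t,[(round(d["p"],2),[round(float(x),1) for x in d["location"]]) for d in r[:8]])
E
```

```text
pics
{'clock': 0.0, 'joint_pos': array([-5.98682035e+01,  2.05923319e+01,  6.34238386e-01, -2.04503046e-02,
       -7.01375743e+01, -1.65061677e+01]), 'qvel': array([ 0.11723555,  0.04378608,  0.03747855, -0.04831331,  0.04510702,
       -0.00644555]), 'tau': array([ 7.48235880e-05, -5.82715237e+01,  2.93063557e+01,  6.99765980e+00,
        6.99490993e-03, -1.30438784e-04]), 'tool_pos': array([ 0.15886223, -0.65552744,  0.22561508]), 'orientation': array([ 1.79902812e+02, -8.75135941e-03, -1.66381328e+02]), 'force': array([ 0.06753621,  0.33152734, -1.00611399]), 'moment': array([-0.02096288,  0.01167744,  0.02452384]), 'gripper_force': 0.0, 'opening': 0.08751300332083226}
scene {'fx': 517.7929075236325, 'fy': 517.7929075236325, 'cx': 315.46314537874014, 'cy': 239.01774676845355, 'D': array([-0.06738506,  0.        ,  0.        ,  0.        ,  0.        ]), 'extrinsics': array([[ 0.09989956,  0.81610521, -0.56920327,  1.19395611],
       [ 0.99499484, -0.08060987,  0.05905345, -0.04481229],
       [ 0.00231043, -0.57225374, -0.82007337,  1.04687052],
       [ 0.        ,  0.        ,
[... 580 characters left out ...]
': array([[-1.56209022e-02, -9.98166621e-01,  5.84755062e-02,
         4.45725592e-01],
       [-9.99867857e-01,  1.58572461e-02,  3.57988820e-03,
        -3.91853136e-04],
       [-4.50058540e-03, -5.84118580e-02, -9.98282425e-01,
         1.55563046e+00],
       [ 0.00000000e+00,  0.00000000e+00,  0.00000000e+00,
         1.00000000e+00]])}
jar1 [(0.75, [419.2, 269.5]), (0.75, [398.3, 194.5]), (0.62, [462.2, 265.6]), (0.61, [475.9, 292.2]), (0.51, [454.2, 224.7]), (0.47, [412.8, 221.1])]
carrier [(0.95, [359.5, 245.5])]
carrier_tray [(0.58, [356.7, 244.3])]
mark [(0.44, [421.0, 270.3])]
reader [(0.8, [218.6, 248.9])]
trigger_pad [(0.67, [223.7, 247.1])]
reader_grip [(0.57, [214.5, 250.0])]
```

View pics/scene0.png

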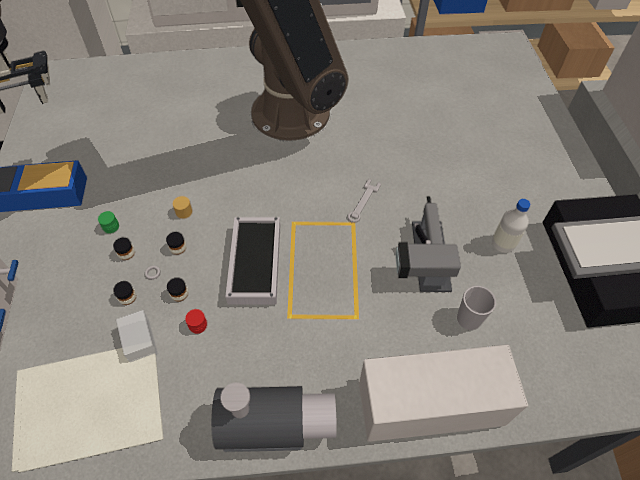

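View pics/top0.png

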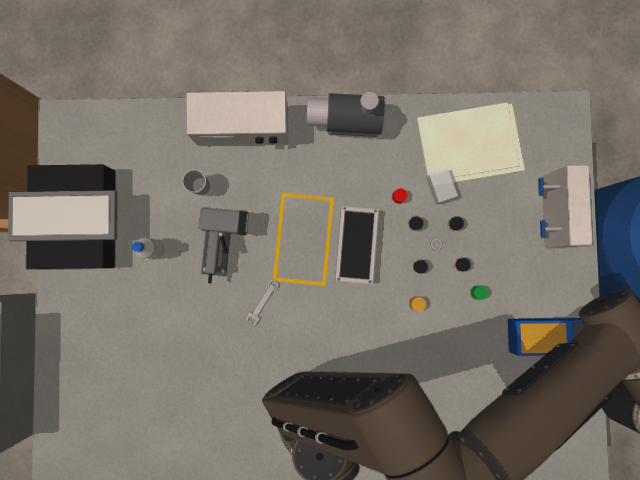

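The top view shows four black-capped jars at about (416,223), (456,223), (420,266) and (463,264). Things that could be mistaken for them are red (400,195), green (481,292) and the brass weight (418,304); the ring is at (437,244). I choose the four black-capped amber ones and check them in a close crop.

```bash
cat > h.py <<'E'
import numpy as np, cv2
from plant import get_obs, eyes, ctrl, spotter
from scipy.spatial.transform import Rotation as R
def p2w(n,uv,z,m=None):
    m=m or eyes.camera_model(n)
    K=np.array([[m["fx"],0,m["cx"]],[0,m["fy"],m["cy"]],[0,0,1]])
    u=cv2.undistortPoints(np.array(uv,float).reshape(-1,1,2),K,m["D"])[:,0]
    d=np.c_[u,np.ones(len(u))]@m["extrinsics"][:3,:3].T; o=m["extrinsics"][:3,3]
    return o+d*((z-o[2])/d[:,2])[:,None]
def w2p(n,P,m=None):
    m=m or eyes.camera_model(n)
    K=np.array([[m["fx"],0,m["cx"]],[0,m["fy"],m["cy"]],[0,0,1]])
    T=np.linalg.inv(m["extrinsics"])
    return cv2.projectPoints(np.array(P,float).reshape(-1,1,3),T[:3,:3],T[:3,3],K,m["D"])[0][:,0]
def rectw(n,mask,z):
    """largest blob of mask -> world centre, long-axis yaw (deg), sides at height z"""
    c,_=cv2.findContours(mask.astype(np.uint8),cv2.RETR_EXTERNAL,cv2.CHAIN_APPROX_NONE)
    c=max(c,key=cv2.contourArea)
    w=p2w(n,c[:,0],z)[:,:2]
    (cx,cy),(a,b),t=cv2.minAreaRect((w*1000).astype(np.float32))
    if a<b: t+=90;a,b=b,a
    t=(t+90)%180-90
    return np.round([cx,cy,t,a,b],1)
def tool():
    o=get_obs();return o["tool_pos"],R.from_euler("xyz",o["orientation"],degrees=True)
def goto(p,yaw,verbose=True):
    """mm shift in tool axes, rotvec, to reach p [m] pointing down with yaw deg (of tool z-down frame)"""
    t,r=tool(); g=R.from_euler("xyz",[180,0,yaw],degrees=True)
    rv=(r.inv()*g).as_rotvec(); s=r.inv().apply(np.array(p)-t)*1000
    s2=g.inv().apply(np.array(p)-t)*1000
    print("turn",rv.round(3),"shift first",s.round(1),"shift after turn",s2.round(1))
def dark(im,v=60):
    return cv2.cvtColor(im,cv2.COLOR_BGR2HSV)[...,2]<v
def blob(mask,uv,r):
    k=np.zeros(mask.shape,np.uint8);cv2.circle(k,tuple(int(x) for x in uv),r,1,-1)
    y,x=np.nonzero(mask&(k>0));return [x.mean(),y.mean()],len(x)
E
python3 - <<'E'
from h import *
for n,js in(("top",[(416,223),(456,223),(420,266),(463,264)]),("scene",[(123,245),(176,239),(124,289),(177,286)])):
    im=eyes.snapshot(n);d=dark(im)
    for j in js:
        c,k=blob(d,j,13 if n=="scene" else 10);print(n,j,np.round(c,1),k,p2w(n,[c],.042)[0].round(4))
    hsv=cv2.cvtColor(im,cv2.COLOR_BGR2HSV)
    k=np.zeros(d.shape,bool)
    if n=="top":k[200:290,335:385]=1
    else:k[205:310,220:285]=1
    print("tray",rectw(n,d&k,.036))
    y=cv2.inRange(hsv,(15,120,100),(35,255,255))>0
    k[:]=0
    if n=="top":k[185:295,270:337]=1
    else:k[215:325,284:362]=1
    print("mark",rectw(n,y&k,0))
    r=spotter.outline_of(n,"carrier");print("rim",rectw(n,r[0]["region"],.044))
    for t,z in(("reader",0),("trigger_pad",.075),("reader_grip",.075)):
        r=spotter.place_of(n,t);print(t,p2w(n,[r[0]["location"]],z)[0].round(4))
    for t in("weight","flange_ring","tip_box","beaker","spanner","bottle"):
        r=spotter.place_of(n,t);r and print(t,r[0]["p"],p2w(n,[r[0]["location"]],0)[0].round(3))
    if n=="scene":cv2.imwrite("pics/c.png",cv2.resize(im[195:345,80:280],None,fx=4,fy=4))
E
```

```text
top (416, 223) [415.8 222.9] 143 [ 0.589 -0.296  0.042]
top (456, 223) [456.3 223. ] 149 [ 0.587  -0.4156  0.042 ]
top (420, 266) [420.5 266.3] 146 [ 0.4604 -0.3063  0.042 ]
top (463, 264) [462.6 264.1] 150 [ 0.4648 -0.4303  0.042 ]
tray [ 527.4 -119.6   -5.7  194.2   84.7]
mark [550.8  40.6  -6.3 271.8 160.5]
rim [ 529.1 -117.2   -5.7  220.1  114. ]
reader [0.5211 0.297  0.    ]
trigger_pad [0.5302 0.2629 0.075 ]
reader_grip [0.5113 0.2958 0.075 ]
weight 0.58 [ 0.349 -0.3    0.   ]
flange_ring 0.42 [ 0.529 -0.36   0.   ]
tip_box 0.87 [ 0.695 -0.371  0.   ]
beaker 0.63 [ 0.348 -0.298  0.   ]
spanner 0.81 [0.35  0.162 0.   ]
bottle 0.59 [0.513 0.491 0.   ]
scene (123, 245) [122.  245.4] 226 [ 0.4698 -0.43    0.042 ]
scene (176, 239) [174.6 239.6] 224 [ 0.4654 -0.3054  0.042 ]
scene (124, 289) [122.7 289.8] 275 [ 0.5919 -0.4147  0.042 ]
scene (177, 286) [175.8 286.5] 266 [ 0.5945 -0.2959  0.042 ]
tray [ 524.8 -119.4   -5.6  188.9   86.8]
mark [549.9  39.7  -6.3 269.  160.2]
rim [ 537.5 -119.5   -5.7  232.5  113.9]
reader [0.5144 0.3063 0.    ]
trigger_pad [0.5147 0.27   0.075 ]
reader_grip [0.5268 0.3047 0.075 ]
weight 0.54 [ 0.358 -0.296  0.   ]
flange_ring 0.52 [ 0.52 -0.36  0.  ]
tip_box 0.95 [ 0.697 -0.379  0.   ]
beaker 0.66 [0.727 0.357 0.   ]
spanner 0.6 [0.355 0.166 0.   ]
bottle 0.71 [0.525 0.494 0.   ]
```

View pics/c.png

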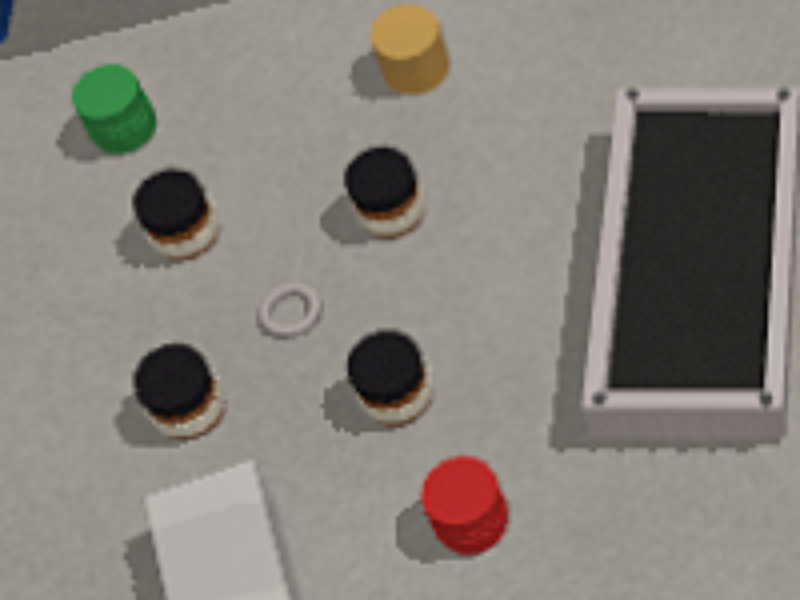

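The close crop shows the four amber jars with black caps standing upright at crop (172,205), (382,185), (175,385) and (388,370). Red, green and the brass weight are clearly different.

```bash
python3 -m crank '[0,0,0.168,0,0,0,1, 0,0,0.168,0,0,0,1]'
cat > look.py <<'E'
from h import *
import sys
def look(cams=("top","scene")):
    for n in cams:
        im=eyes.snapshot(n);d=dark(im).astype(np.uint8)
        k,l,s,c=cv2.connectedComponentsWithStats(d)
        out=[]
        for i in range(1,k):
            w=p2w(n,[c[i]],.042)[0]
            if .35<w[0]<.75 and -.55<w[1]<-.19 and 90<s[i,4]<400: out.append((w[:2]*1000).round(0).astype(int).tolist()+[int(s[i,4])])
        print(n,"jars",out)
        r=spotter.outline_of(n,"carrier")
        if r: print(" carrier",rectw(n,r[0]["region"],.044), end="")
        P=p2w(n,[(u,v) for v in range(480) for u in range(640)],.036).reshape(480,640,3)
        m=(d>0)&(P[...,0]>.38)&(P[...,0]<.68)&(P[...,1]>-.19)&(P[...,1]<.12)
        try: print(" tray",rectw(n,m,.036))
        except Exception: print()
if __name__=="__main__":
    look(tuple(sys.argv[1].split(",")) if len(sys.argv)>1 else ("top","scene"))
E
python3 - <<'E'
from h import *
goto([.591,-.296,.075],174.3)
print(get_obs()["joint_pos"].round(0))
E
```

```text
clock: 2.15
tool_pos: [0.159, -0.656, 0.2266]
orientation: [-180.0, -0.0, 174.1]
force: [0.2, -0.2, -0.2]
opening: 0.0874
gripper_force: 0.0
turn [-0.    -0.    -0.004] shift first [-392.4  402.8  151.6] shift after turn [-394.1  401.1  151.6]
[-60.  21.   1.   0. -70. -36.]
```

```bash
python3 -m crank '[0,0,0,-49,50,0,1, 0,0,0,-49,50,0,1, 0,0,0,-49,50,15,1, 0,0,0,-49,50,15,1, 0,0,0,-49,50,20,1]' >/dev/null; python3 -m crank '[0,0,0,-49,50,20,1, 0,0,0,-49,50,25,1, 0,0,0,-51,51,25,1, 0,0,0,0,0,0,1, 0,0,0,0,0,0,1]'
python3 - <<'E'
from h import *
im=eyes.snapshot("wrist");cv2.imwrite("pics/w1.png",im)
m=eyes.camera_model("wrist")
print([(round(d["p"],2),np.round(d["location"]),p2w("wrist",[d["location"]],0,m)[0].round(4)) for d in spotter.place_of("wrist","jar1")])
print(m["extrinsics"].round(3))
print(w2p("wrist",[.591,-.296,.042],m))
goto([.591,-.296,.014],174.3)
E
```

```text
clock: 3.4
tool_pos: [0.5314, -0.3446, 0.1244]
orientation: [-180.0, -0.0, 174.4]
force: [0.1, -0.6, 1.1]
opening: 0.0877
gripper_force: 0.0
[(0.89, array([428., 358.]), array([ 0.6759, -0.2541,  0.    ])), (0.8, array([354., 138.]), array([ 0.4609, -0.3117, -0.    ])), (0.68, array([119.,  50.]), array([ 0.3802, -0.4827,  0.    ])), (0.64, array([246., 294.]), array([ 0.5891, -0.4209,  0.    ])), (0.64, array([203., 154.]), array([ 0.4613, -0.4352,  0.    ])), (0.63, array([379., 284.]), array([ 0.5908, -0.2982,  0.    ]))]
[[ 0.098  0.949  0.299  0.451]
 [ 0.995 -0.093 -0.03  -0.338]
 [-0.001  0.3   -0.954  0.285]
 [ 0.     0.     0.     1.   ]]
[[390.25535973 306.37507003]]
turn [-0.     0.001  0.   ] shift first [-54.8  55.3 111.1] shift after turn [-54.8  55.3 111.1]
```

View pics/w1.png

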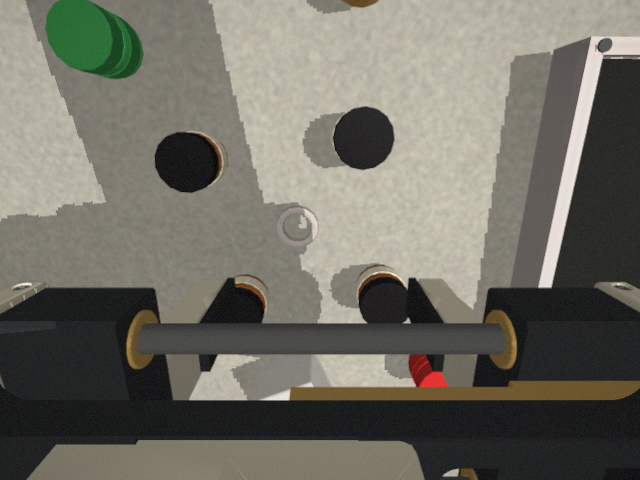

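The wrist view confirms four black-capped jars. The target A is at (385,300) between the fingers' line; green is upper left and red is below.

```bash
python3 -m crank '[0,0,0,-28,28,0,1, 0,0,0,-27,27,10,1, 0,0,0,0,0,10,1, 0,0,0,0,0,0,1]'
python3 -c "
from h import *
goto([.591,-.297,.014],174.3)"
```

```text
clock: 4.0
tool_pos: [0.5902, -0.2962, 0.104]
orientation: [180.0, -0.1, 174.3]
force: [0.2, -0.5, -0.3]
opening: 0.0877
gripper_force: 0.0
turn [ 0.    -0.002  0.   ] shift first [-1.1 -0.8 90. ] shift after turn [-0.9 -0.8 90. ]
```

```bash
python3 -m crank '[0,0,0,-1,-1,30,1, 0,0,0,0,0,30,1, 0,0,0,0,0,20,1, 0,0,0,0,0,10,1, 0,0,0,0,0,0,1]'; python3 -m crank '[0,0,0,0,0,0,0, 0,0,0,0,0,0,0, 0,0,0,0,0,0,0, 0,0,0,0,0,0,0, 0,0,0,0,0,0,0]';python3 -m crank '[0,0,0,0,0,-15,0, 0,0,0,0,0,-30,0, 0,0,0,0,0,-30,0, 0,0,0,0,0,-15,0, 0,0,0,0,0,0,0]'
python3 -c "
from h import *
goto([.598,-.126,.050],174.3)"
```

```text
clock: 4.62
tool_pos: [0.5918, -0.2972, 0.0146]
orientation: [-180.0, -0.0, 174.3]
force: [-0.3, -0.4, 0.2]
opening: 0.0874
gripper_force: 0.0
clock: 5.25
tool_pos: [0.5925, -0.2966, 0.0147]
orientation: [-180.0, 0.0, 174.4]
force: [-0.7, -1.4, 1.3]
opening: 0.043
gripper_force: 0.4
clock: 5.88
tool_pos: [0.5931, -0.2966, 0.1059]
orientation: [-180.0, 0.1, 174.4]
force: [0.7, 0.3, -2.0]
opening: 0.0415
gripper_force: 30.0
turn [-0.     0.002  0.001] shift first [ 12.  170.3  55.9] shift after turn [ 12.  170.3  55.9]
```

```bash
python3 -m crank '[0,0,0,3,40,0,0, 0,0,0,3,40,0,0, 0,0,0,3,40,0,0, 0,0,0,3,30,0,0, 0,0,0,0,20,0,0]'; python3 -m crank '[0,0,0,0,0,20,0, 0,0,0,0,0,15,0, 0,0,0,0,0,0,0]'
python3 -c "
from h import *
goto([.598,-.126,.050],174.3)"; python3 look.py scene
```

```text
clock: 6.5
tool_pos: [0.5964, -0.1248, 0.1033]
orientation: [-180.0, -0.1, 174.4]
force: [0.2, -0.5, -1.2]
opening: 0.0412
gripper_force: 30.0
clock: 6.88
tool_pos: [0.5959, -0.1266, 0.0677]
orientation: [-180.0, -0.2, 174.3]
force: [0.1, -0.1, -1.6]
opening: 0.0416
gripper_force: 30.0
turn [-0.001 -0.004  0.001] shift first [-2.1  0.9 17.6] shift after turn [-2.1  0.9 17.7]
scene jars [[465, -306, 227], [470, -430, 219], [592, -415, 273]]
 carrier [ 611.8 -127.    86.7  113.5   86.9] tray [ 5.014e+02 -1.067e+02  1.000e-01  2.428e+02  1.647e+02]
```

```bash
python3 -m crank '[0,0,0,-2,1,12,0, 0,0,0,0,0,5.5,0, 0,0,0,0,0,0,0, 0,0,0,0,0,0,0.62, 0,0,0,0,0,0,0.62]'; python3 -m crank '[0,0,0,0,0,0,0.62, 0,0,0,0,0,-15,0.62, 0,0,0,0,0,-25,0.62, 0,0,0,0,0,-25,1, 0,0,0,-4,-40,0,1]'; python3 -m crank '[0,0,0,-4,-45,0,1, 0,0,0,-4,-45,0,1, 0,0,0,-4,-50,0,1, 0,0,0,-4,-50,0,1, 0,0,0,0,-40,0,1]' ; python3 -m crank '[0,0,0,0,-20,0,1, 0,0,0,0,0,0,1]'
python3 -c "
from h import *
goto([.590,-.416,.014],174.3)"; python3 look.py scene
```

```text
clock: 7.6
tool_pos: [0.5995, -0.1254, 0.0524]
orientation: [180.0, 0.0, 174.4]
force: [0.0, -0.0, -0.5]
opening: 0.0527
gripper_force: 0.0
clock: 8.22
tool_pos: [0.6016, -0.1645, 0.1211]
orientation: [180.0, 0.3, 174.6]
force: [0.4, -0.9, -0.0]
opening: 0.0689
gripper_force: 0.0
clock: 8.85
tool_pos: [0.5927, -0.3982, 0.1183]
orientation: [-180.0, 0.1, 174.3]
force: [-0.2, 0.0, 0.2]
opening: 0.0875
gripper_force: 0.0
clock: 9.1
tool_pos: [0.5903, -0.4172, 0.1175]
orientation: [-180.0, 0.0, 174.3]
force: [-0.8, 1.2, -0.1]
opening: 0.0879
gripper_force: 0.0
turn [-0.  0. -0.] shift first [  0.5   1.1 103.5] shift after turn [  0.5   1.1 103.5]
scene jars [[465, -306, 223], [592, -415, 275]]
 carrier [ 536.2 -119.3   -4.7  236.2  112.1] tray [ 524.9 -119.5   -5.7  188.9   86.6]
```

```bash
python3 -m crank '[0,0,0,0,1,35,1, 0,0,0,0,0,35,1, 0,0,0,0,0,25,1, 0,0,0,0,0,8,1, 0,0,0,0,0,0,0]'; python3 -m crank '[0,0,0,0,0,0,0, 0,0,0,0,0,0,0, 0,0,0,0,0,0,0, 0,0,0,0,0,0,0, 0,0,0,0,0,0,0]';python3 -m crank '[0,0,0,0,0,-15,0, 0,0,0,0,0,-30,0, 0,0,0,0,0,-30,0, 0,0,0,0,0,-25,0, 0,0,0,0,0,0,0]'
python3 -c "
from h import *
goto([.550,-.121,.050],174.3)"
```

```text
clock: 9.82
tool_pos: [0.5912, -0.4143, 0.0144]
orientation: [-180.0, -0.0, 174.4]
force: [1.5, -0.2, 0.1]
opening: 0.0824
gripper_force: 0.0
clock: 10.45
tool_pos: [0.591, -0.4152, 0.0145]
orientation: [-180.0, 0.0, 174.4]
force: [-0.6, -0.5, 2.7]
opening: 0.0416
gripper_force: 30.0
clock: 11.08
tool_pos: [0.5922, -0.4156, 0.1175]
orientation: [-179.9, 0.3, 174.4]
force: [-0.4, 0.7, -1.3]
opening: 0.0414
gripper_force: 30.0
turn [-0.002  0.005  0.002] shift first [ 71.1 289.1  66.7] shift after turn [ 71.2 288.9  67.5]
```

```bash
python3 look.py top
```

```text
top jars [[541, -198, 271], [465, -430, 148]]
 carrier [ 530.4 -117.2   -6.4  222.2  114.3] tray [ 527.5 -119.7   -5.7  192.6   84. ]
```

```bash
python3 -m crank '[0,0,0,12,45,0,0, 0,0,0,12,50,0,0, 0,0,0,12,50,0,0, 0,0,0,12,50,0,0, 0,0,0,12,50,0,0]';python3 -m crank '[0,0,0,11,30,0,0, 0,0,0,0,14,0,0, 0,0,0,0,0,15,0, 0,0,0,0,0,25,0, 0,0,0,0,0,0,0]'
python3 -c "
from h import *
goto([.550,-.121,.050],174.3)"
```

```text
clock: 11.8
tool_pos: [0.5539, -0.1636, 0.1128]
orientation: [-180.0, -0.1, 174.4]
force: [0.1, 0.8, -1.2]
opening: 0.0416
gripper_force: 30.0
clock: 12.42
tool_pos: [0.5465, -0.1214, 0.0712]
orientation: [-179.9, -0.3, 174.3]
force: [-0.2, 0.3, -1.4]
opening: 0.0417
gripper_force: 30.0
turn [-0.001 -0.005 -0.   ] shift first [-3.5  0.8 21.2] shift after turn [-3.4  0.7 21.2]
```

```bash
python3 -m crank '[0,0,0,-3,1,14,0, 0,0,0,0,0,6,0, 0,0,0,0,0,0,0, 0,0,0,0,0,0,0.62, 0,0,0,0,0,0,0.62]'; python3 -m crank '[0,0,0,0,0,0,0.62, 0,0,0,0,0,-15,0.62, 0,0,0,0,0,-25,0.62, 0,0,0,0,0,-25,1, 0,0,0,12,-35,0,1]'; python3 -m crank '[0,0,0,14,-40,0,1, 0,0,0,14,-40,0,1, 0,0,0,14,-40,0,1, 0,0,0,14,-38,0,1, 0,0,0,0,0,0,1]' 
python3 look.py; python3 -c "
from h import *
goto([.463,-.306,.014],174.3)"
```

```text
clock: 13.05
tool_pos: [0.552, -0.1197, 0.0547]
orientation: [180.0, 0.1, 174.4]
force: [0.2, -0.2, -0.3]
opening: 0.0526
gripper_force: 0.0
clock: 13.68
tool_pos: [0.5388, -0.1526, 0.1226]
orientation: [180.0, 0.3, 174.6]
force: [0.5, -1.0, -0.9]
opening: 0.0688
gripper_force: 0.0
clock: 14.3
tool_pos: [0.4639, -0.3071, 0.1202]
orientation: [-180.0, 0.0, 174.2]
force: [0.6, -0.3, 0.4]
opening: 0.0875
gripper_force: 0.0
top jars [[446, -263, 105]]
 carrier [ 612.3 -126.4   89.1  109.9   53.7] tray [434.8 -80.3  -4.9 107.3  24.2]
scene jars [[465, -306, 224], [469, -430, 231]]
 carrier [ 537.5 -119.6   -6.   232.2  113.4] tray [ 524.9 -119.5   -5.7  188.9   86.6]
turn [-0.     0.001  0.002] shift first [  2.4  -1.5 105.7] shift after turn [  2.3  -1.5 105.7]
```

```bash
python3 -m crank '[0,0,0,2,-1,35,1, 0,0,0,0,0,35,1, 0,0,0,0,0,27,1, 0,0,0,0,0,8,1, 0,0,0,0,0,0,0]'; python3 -m crank '[0,0,0,0,0,0,0, 0,0,0,0,0,0,0, 0,0,0,0,0,0,0, 0,0,0,0,0,0,0, 0,0,0,0,0,0,0]';python3 -m crank '[0,0,0,0,0,-15,0, 0,0,0,0,0,-30,0, 0,0,0,0,0,-30,0, 0,0,0,0,0,-25,0, 0,0,0,0,0,0,0]'
python3 -m crank '[0,0,0,-4,40,0,0, 0,0,0,-4,45,0,0, 0,0,0,-4,45,0,0, 0,0,0,-4,40,0,0, 0,0,0,-4,22,0,0]';python3 -m crank '[0,0,0,0,0,20,0, 0,0,0,0,0,25,0, 0,0,0,0,0,0,0]'
python3 -c "
from h import *
goto([.502,-.117,.050],174.3)"
```

```text
clock: 15.12
tool_pos: [0.4633, -0.3055, 0.0142]
orientation: [-180.0, -0.0, 174.4]
force: [0.2, 0.5, 0.1]
opening: 0.0821
gripper_force: 0.0
clock: 15.75
tool_pos: [0.4631, -0.306, 0.0144]
orientation: [-180.0, 0.0, 174.4]
force: [-0.1, -0.2, 2.4]
opening: 0.0416
gripper_force: 30.0
clock: 16.38
tool_pos: [0.4642, -0.3063, 0.1168]
orientation: [-179.9, 0.3, 174.4]
force: [0.0, 0.1, -1.0]
opening: 0.041
gripper_force: 30.0
clock: 17.0
tool_pos: [0.5012, -0.115, 0.1136]
orientation: [180.0, -0.1, 174.4]
force: [-0.8, -0.2, -1.0]
opening: 0.0414
gripper_force: 30.0
clock: 17.38
tool_pos: [0.4996, -0.1168, 0.0672]
orientation: [-180.0, -0.3, 174.4]
force: [0.4, -0.1, -1.1]
opening: 0.0411
gripper_force: 30.0
turn [-0.001 -0.005  0.001] shift first [-2.5  0.  17.2] shift after turn [-2.4  0.  17.2]
```

```bash
python3 -m crank '[0,0,0,-2.5,0,12,0, 0,0,0,0,0,5,0, 0,0,0,0,0,0,0, 0,0,0,0,0,0,0.62, 0,0,0,0,0,0,0.62]'; python3 -m crank '[0,0,0,0,0,0,0.62, 0,0,0,0,0,-15,0.62, 0,0,0,0,0,-25,0.62, 0,0,0,0,0,-25,1, 0,0,0,1,-45,0,1]'; python3 -m crank '[0,0,0,1,-50,0,1, 0,0,0,1,-55,0,1, 0,0,0,1,-55,0,1, 0,0,0,0,-55,0,1, 0,0,0,0,-40,0,1]' ; python3 -m crank '[0,0,0,0,-15,0,1, 0,0,0,0,0,0,1]'
python3 look.py; python3 -c "
from h import *
goto([.466,-.430,.014],174.3)"
```

```text
clock: 18.0
tool_pos: [0.5045, -0.117, 0.0525]
orientation: [180.0, 0.1, 174.4]
force: [-0.2, -0.1, -0.6]
opening: 0.0529
gripper_force: 0.0
clock: 18.62
tool_pos: [0.5012, -0.1608, 0.1207]
orientation: [180.0, 0.3, 174.6]
force: [0.6, -0.6, 0.0]
opening: 0.0692
gripper_force: 0.0
clock: 19.25
tool_pos: [0.4703, -0.4176, 0.1183]
orientation: [-180.0, 0.1, 174.3]
force: [0.4, 0.7, -0.1]
opening: 0.0877
gripper_force: 0.0
clock: 19.5
tool_pos: [0.469, -0.4307, 0.1175]
orientation: [-180.0, 0.0, 174.3]
force: [0.7, -0.1, -0.7]
opening: 0.0876
gripper_force: 0.0
top jars [[637, -279, 147]]
 tray [ 527.2 -119.6   -5.8  193.7   84.1]
scene jars [[470, -430, 228]]
 carrier [ 536.9 -119.4   -6.1  237.8  117.7] tray [ 524.8 -119.4   -5.6  188.9   86.8]
turn [-0.     0.     0.002] shift first [  3.5  -1.3 103.5] shift after turn [  3.5  -1.3 103.5]
```

```bash
python3 -m crank '[0,0,0,3,-1,35,1, 0,0,0,0,0,35,1, 0,0,0,0,0,25,1, 0,0,0,0,0,8,1, 0,0,0,0,0,0,0]'; python3 -m crank '[0,0,0,0,0,0,0, 0,0,0,0,0,0,0, 0,0,0,0,0,0,0, 0,0,0,0,0,0,0, 0,0,0,0,0,0,0]';python3 -m crank '[0,0,0,0,0,-15,0, 0,0,0,0,0,-30,0, 0,0,0,0,0,-30,0, 0,0,0,0,0,-25,0, 0,0,0,0,0,0,0]'
python3 -m crank '[0,0,0,8,45,0,0, 0,0,0,8,50,0,0, 0,0,0,8,50,0,0, 0,0,0,8,50,0,0, 0,0,0,8,50,0,0]';python3 -m crank '[0,0,0,2,40,0,0, 0,0,0,0,30,0,0, 0,0,0,0,0,20,0, 0,0,0,0,0,20,0, 0,0,0,0,0,0,0]'
python3 -c "
from h import *
goto([.4545,-.112,.050],174.3)"
```

```text
clock: 20.32
tool_pos: [0.4665, -0.4304, 0.0143]
orientation: [-180.0, -0.0, 174.4]
force: [0.4, 0.5, 0.1]
opening: 0.0821
gripper_force: 0.0
clock: 20.95
tool_pos: [0.4663, -0.431, 0.0144]
orientation: [-180.0, 0.0, 174.4]
force: [-0.6, -0.5, 3.2]
opening: 0.0411
gripper_force: 30.0
clock: 21.58
tool_pos: [0.4674, -0.4315, 0.1171]
orientation: [-179.9, 0.2, 174.4]
force: [-0.0, -0.7, -1.5]
opening: 0.0415
gripper_force: 30.0
clock: 22.2
tool_pos: [0.4495, -0.1815, 0.1135]
orientation: [180.0, -0.1, 174.3]
force: [0.6, 1.2, -1.8]
opening: 0.0418
gripper_force: 30.0
clock: 22.82
tool_pos: [0.4535, -0.1132, 0.0726]
orientation: [-180.0, -0.2, 174.4]
force: [0.3, -0.7, -1.2]
opening: 0.0411
gripper_force: 30.0
turn [-0.001 -0.004  0.001] shift first [-0.9  1.3 22.6] shift after turn [-0.8  1.3 22.6]
```

```bash
python3 -m crank '[0,0,0,-1,1,16,0, 0,0,0,0,0,6,0, 0,0,0,0,0,0,0, 0,0,0,0,0,0,0.62, 0,0,0,0,0,0,0.62]'; python3 -m crank '[0,0,0,0,0,0,0.62, 0,0,0,0,0,-15,0.62, 0,0,0,0,0,-25,0.62, 0,0,0,0,0,-25,1, 0,0,0,-10,-30,-10,1]'; python3 -m crank '[0,0,0,-20,-40,0,0, 0,0,0,-20,-40,0,0, 0,0,0,-20,-30,0,0, 0,0,0,-20,-20,0,0, 0,0,0,0,0,0,0]'
python3 - <<'E'
from h import *
import look
look.look()
im=eyes.snapshot("wrist");m=eyes.camera_model("wrist")
for n in("scene","wrist"):
    im=eyes.snapshot(n)
    for t in ("jar1",):print(n,[(round(d["p"],2),np.round(d["location"]),p2w(n,[d["location"]],.036)[0].round(4)) for d in spotter.place_of(n,t)])
    if n=="scene":cv2.imwrite("pics/c2.png",cv2.resize(im[205:320,200:380],None,fx=4,fy=4))
E
```

```text
clock: 23.45
tool_pos: [0.4568, -0.1123, 0.0527]
orientation: [180.0, 0.1, 174.4]
force: [0.7, -0.2, -0.4]
opening: 0.0526
gripper_force: 0.0
clock: 24.08
tool_pos: [0.4643, -0.1425, 0.129]
orientation: [180.0, 0.2, 174.5]
force: [0.4, 0.5, -0.1]
opening: 0.069
gripper_force: 0.0
clock: 24.7
tool_pos: [0.5308, -0.2818, 0.1265]
orientation: [-180.0, -0.0, 174.3]
force: [-0.5, 0.5, 0.0]
opening: 0.0301
gripper_force: 0.0
top jars [[518, -273, 307], [509, -385, 115]]
 tray [ 466.4 -183.4   -1.3  172.    14.8]
scene jars [[433, -364, 175]]
 carrier [ 537.6 -119.9   -5.9  232.5  114.6] tray [ 512.7 -118.3   -5.7  213.5   86.5]
scene [(0.89, array([253., 283.]), array([ 0.5985, -0.1241,  0.036 ])), (0.86, array([201., 322.]), array([ 0.6844, -0.238 ,  0.036 ])), (0.85, array([114., 230.]), array([ 0.4161, -0.4563,  0.036 ])), (0.75, array([255., 247.]), array([ 0.5014, -0.1166,  0.036 ])), (0.66, array([156., 272.]), array([ 0.5488, -0.3461,  0.036 ])), (0.56, array([261., 232.]), array([ 0.4604, -0.1006,  0.036 ])), (0.54, array([251., 265.]), array([ 0.5503, -0.1274,  0.036 ]))]
wrist [(0.87, array([38., 61.]), array([ 0.3886, -0.4564,  0.036 ])), (0.83, array([540., 184.]), array([ 0.5041, -0.1155,  0.036 ])), (0.8, array([520., 299.]), array([ 0.5985, -0.1231,  0.036 ])), (0.59, array([552., 113.]), array([ 0.4548, -0.1122,  0.036 ])), (0.57, array([529., 243.]), array([ 0.5504, -0.1197,  0.036 ]))]
```

View pics/c2.png

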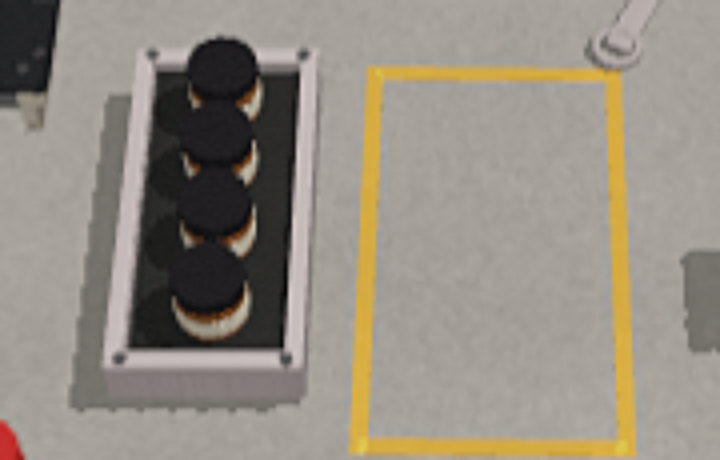

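The crop shows all four jars upright in a row along the tray, caps at (223,65), (217,130), (213,195), (208,275). The outline is clear and the spanner is at its corner (610,45). Now I set up pose measurement and move behind the far end.

```bash
cat > pose.py <<'E'
from h import *
from scipy.optimize import least_squares
MK=np.array([550.4,40.2,-6.3])
def pts(p,X,Y,Z):
    c,s=np.cos(p[2]),np.sin(p[2])
    return np.c_[p[0]+c*X-s*Y,p[1]+s*X+c*Y,np.full(len(X),Z)]
def fit(n,x0,vis=None):
    """carrier pose (mm,mm,deg) : rim strip must be bright, both its sides darker"""
    im=eyes.snapshot(n); m=eyes.camera_model(n)
    g=cv2.GaussianBlur(im.min(2),(3,3),0).astype(np.float32)
    t=np.linspace(-1,1,61)
    def ring(a,b): return np.r_[t*a,t*a,0*t+a,0*t-a],np.r_[0*t+b,0*t-b,t*b,t*b]
    (mx,my),(ix,iy),(ox,oy)=ring(.105,.050),ring(.095,.0405),ring(.116,.061)
    def val(p,X,Y,Z):
        u=w2p(n,pts(p,X,Y,Z),m).astype(np.float32)
        return cv2.remap(g,u[:,:1],u[:,1:],cv2.INTER_LINEAR).ravel()
    def sc(p):
        a=val(p,mx,my,.044); b=val(p,ix,iy,.044); c=val(p,ox,oy,.044)
        return -(np.clip(a-b,-60,60).sum()+np.clip(a-c,-60,60).sum())/len(a)
    from scipy.optimize import minimize
    best=None
    for dy in(-.012,0,.012):
      for da in(-.08,0,.08):
        q=np.array([x0[0]/1e3,x0[1]/1e3+dy,np.radians(x0[2])+da])
        r=minimize(sc,q,method="Nelder-Mead",options=dict(initial_simplex=q+np.array([[0,0,0],[.006,0,0],[0,.006,0],[0,0,.04]]),xatol=1e-4,fatol=.01))
        if best is None or r.fun<best.fun: best=r
    p=best.x*[1e3,1e3,180/np.pi]
    d=p[:2]-MK[:2]; c,s=np.cos(np.radians(MK[2])),np.sin(np.radians(MK[2]))
    print(n,"world",p.round(1),"| in mark x,y",np.round([c*d[0]+s*d[1],-s*d[0]+c*d[1]],1),"rel rad",round(np.radians(p[2]-MK[2]),3),"score",round(best.fun,1))
    return p
if __name__=="__main__":
    import sys
    x0=[float(a) for a in sys.argv[1].split(",")]
    for n in (sys.argv[2] if len(sys.argv)>2 else "scene,top").split(","): p=fit(n,x0)
    if len(sys.argv)>3:
        X,Y=map(float,sys.argv[3].split(","))   # local carrier mm of wanted TCP
        w=pts([x0[0]/1e3,x0[1]/1e3,np.radians(x0[2])] if sys.argv[2]=="" else [p[0]/1e3,p[1]/1e3,np.radians(p[2])],np.array([X/1e3]),np.array([Y/1e3]),.024)[0]
        print("to",w.round(4));goto(w,174)
E
python3 pose.py 526,-119,-5.7 scene,top,scene 85,-92
```

```text
scene world [ 528.7 -121.2   -5.9] | in mark x,y [  -3.9 -162.8] rel rad 0.006 score -85.7
top world [518.4 -94.1  -6.5] | in mark x,y [ -17.1 -137. ] rel rad -0.004 score -23.3
scene world [ 528.7 -121.2   -6. ] | in mark x,y [  -3.9 -162.8] rel rad 0.006 score -85.7
to [ 0.6036 -0.2216  0.024 ]
turn [0.    0.    0.007] shift first [-67.3  65.5 103.2] shift after turn [-66.9  65.9 103.2]
```

```bash
python3 -m crank '[0,0,0.007,-34,33,10,0, 0,0,0,-33,32,20,0, 0,0,0,0,0,30,0, 0,0,0,0,0,30,0, 0,0,0,0,0,13,0]'; python3 -m crank '[0,0,0,0,0,0,0, 0,0,0,0,5,0,0, 0,0,0,0,5,0,0, 0,0,0,0,5,0,0, 0,0,0,0,5,0,0]'; python3 -m crank '[0,0,0,0,5,0,0, 0,0,0,0,4,0,0, 0,0,0,0,4,0,0, 0,0,0,0,4,0,0, 0,0,0,0,0,0,0]';python3 pose.py 529,-115,-1 scene
```

```text
clock: 25.92
tool_pos: [0.6025, -0.2222, 0.0222]
orientation: [180.0, -0.2, 174.0]
force: [1.0, -0.8, 0.5]
opening: 0.0003
gripper_force: 0.0
clock: 26.55
tool_pos: [0.6058, -0.2022, 0.0245]
orientation: [180.0, 0.0, 174.0]
force: [-0.1, -1.3, 0.1]
opening: 0.0007
gripper_force: 0.0
clock: 27.18
tool_pos: [0.6084, -0.1873, 0.0245]
orientation: [-179.9, 0.1, 174.0]
force: [3.9, -10.7, -2.3]
opening: 0.0004
gripper_force: 5.1
scene world [ 528.6 -110.5   -0.8] | in mark x,y [  -5.1 -152.2] rel rad 0.095 score -63.8
```

```bash
python3 -m crank '[0,0,0,0,4,0,0, 0,0,0,0,4,0,0, 0,0,0,0,3,0,0, 0,0,0,0,0,0,0, 0,0,0,0,0,0,0]';python3 pose.py 529,-108,3 scene
```

```text
clock: 27.85
tool_pos: [0.6096, -0.1764, 0.0245]
orientation: [-179.9, 0.1, 174.0]
force: [2.3, -11.0, -2.0]
opening: 0.0004
gripper_force: 5.4
scene world [ 526.6 -100.6    0.8] | in mark x,y [  -8.2 -142.6] rel rad 0.123 score -62.7
```

```bash
python3 -m crank '[0,0,0,0,-20,0,0, 0,0,0,0,-35,0,0, 0,0,0,30,-15,0,0, 0,0,0,45,0,0,0, 0,0,0,45,0,0,0]';python3 -m crank '[0,0,0,40,0,0,0, 0,0,0,0,0,0,0]';python3 pose.py 529,-106,2 scene,scene -85,-92
```

```text
clock: 28.52
tool_pos: [0.48, -0.2324, 0.0238]
orientation: [180.0, -0.0, 173.9]
force: [0.5, -0.2, 0.8]
opening: 0.0006
gripper_force: 0.0
clock: 28.78
tool_pos: [0.4386, -0.2277, 0.0242]
orientation: [180.0, -0.1, 173.9]
force: [-0.3, -0.3, 1.0]
opening: 0.0004
gripper_force: 0.0
scene world [ 526.8 -101.5    0.9] | in mark x,y [  -7.9 -143.4] rel rad 0.126 score -82.7
scene world [ 526.  -103.    -0.7] | in mark x,y [  -8.5 -145. ] rel rad 0.098 score -82.3
to [ 0.44  -0.194  0.024]
turn [-0.     0.001 -0.001] shift first [ 6.  33.6  0.6] shift after turn [ 6.  33.6  0.6]
```

```bash
python3 pose.py 527,-102,0 scene,scene,top,top
python3 - <<'E'
from h import *
im=eyes.snapshot("scene");cv2.imwrite("pics/c3.png",cv2.resize(im[195:325,190:370],None,fx=4,fy=4))
E
```

```text
scene world [ 526.1 -103.1   -0.7] | in mark x,y [  -8.4 -145.1] rel rad 0.098 score -82.1
scene world [ 526.2 -103.    -0.7] | in mark x,y [  -8.4 -145. ] rel rad 0.098 score -82.1
top world [ 5.254e+02 -1.024e+02  4.000e-01] | in mark x,y [  -9.2 -144.4] rel rad 0.116 score -53.8
top world [ 5.254e+02 -1.024e+02  4.000e-01] | in mark x,y [  -9.2 -144.4] rel rad 0.116 score -53.6
```

View pics/c3.png

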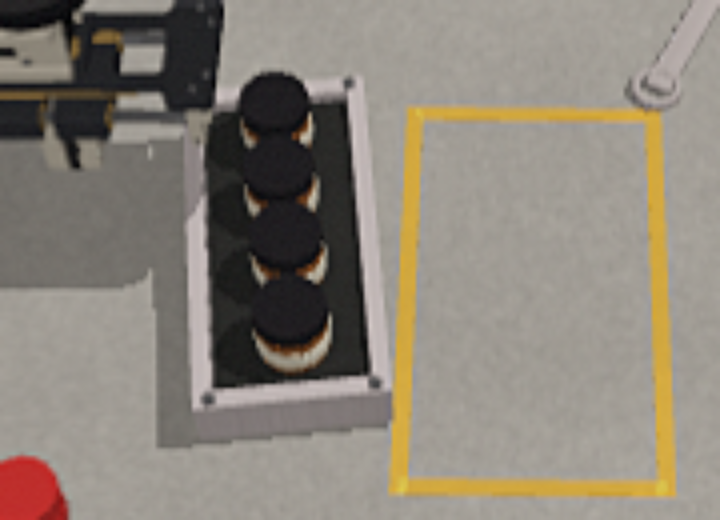

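The view shows the carrier turned with its far end ahead; the front rim at (370,240) is clear, while the gripper hides the back rim near (190,120). I'll fit only the front and end rims.

```bash
sed -i 's/def ring(a,b): return .*/def ring(a,b): return np.r_[t*a,t*a,0*t+a,0*t-a*.999],np.r_[0*t+b,0*t+b,t*b,(t*.45+.5)*b]/' pose.py; python3 pose.py 526,-103,0 scene,top,scene
```

```text
scene world [ 5.264e+02 -1.015e+02  3.000e-01] | in mark x,y [  -8.3 -143.5] rel rad 0.114 score -84.1
top world [ 525.6 -102.4    0.6] | in mark x,y [  -9.  -144.5] rel rad 0.12 score -52.5
scene world [ 5.265e+02 -1.017e+02  4.000e-01] | in mark x,y [  -8.2 -143.7] rel rad 0.118 score -84.1
```

```bash
python3 -m crank '[0,0,0,3,15,0,0, 0,0,0,3,15,0,0, 0,0,0,0,8,0,0, 0,0,0,0,5,0,0, 0,0,0,0,5,0,0]';python3 -m crank '[0,0,0,0,5,0,0, 0,0,0,0,5,0,0, 0,0,0,0,5,0,0, 0,0,0,0,5,0,0, 0,0,0,0,5,0,0]';python3 -m crank '[0,0,0,0,5,0,0, 0,0,0,0,5,0,0, 0,0,0,0,4,0,0, 0,0,0,0,0,0,0, 0,0,0,0,0,0,0]';python3 pose.py 526,-88,-10 scene
```

```text
clock: 29.9
tool_pos: [0.4413, -0.1788, 0.0241]
orientation: [180.0, 0.0, 174.0]
force: [0.2, -2.7, 0.1]
opening: 0.0005
gripper_force: 1.6
clock: 30.52
tool_pos: [0.44, -0.1566, 0.0238]
orientation: [-179.8, -0.4, 174.0]
force: [-7.6, -19.4, 8.0]
opening: 0.0002
gripper_force: 10.0
clock: 31.15
tool_pos: [0.441, -0.1425, 0.0237]
orientation: [-179.8, -0.4, 173.9]
force: [-9.4, -13.4, 8.5]
opening: 0.0003
gripper_force: 8.2
scene world [534.4 -85.   -8.8] | in mark x,y [  -2.1 -126.2] rel rad -0.043 score -95.5
```

```bash
python3 -m crank '[0,0,0,0,5,0,0, 0,0,0,0,5,0,0, 0,0,0,0,5,0,0, 0,0,0,0,5,0,0, 0,0,0,0,0,0,0]';python3 pose.py 534,-78,-13 scene
```

```text
clock: 31.82
tool_pos: [0.4428, -0.1227, 0.0236]
orientation: [-179.8, -0.4, 173.9]
force: [-9.3, -14.3, 10.1]
opening: 0.0005
gripper_force: 8.3
scene world [538.3 -72.9 -14.2] | in mark x,y [   0.4 -113.8] rel rad -0.138 score -95.2
```

```bash
python3 -m crank '[0,0,0,0,-20,0,0, 0,0,0,0,-35,0,0, 0,0,0,-30,-40,0,0, 0,0,0,-45,-10,0,0, 0,0,0,-45,0,0,0]';python3 -m crank '[0,0,0,-45,0,0,0, 0,0,0,0,0,0,0]';python3 pose.py 538,-74,-14 scene 85,-92
```

```text
clock: 32.5
tool_pos: [0.5566, -0.2391, 0.024]
orientation: [-180.0, -0.0, 173.8]
force: [-0.1, -0.2, 0.5]
opening: 0.0007
gripper_force: 0.0
clock: 32.75
tool_pos: [0.6032, -0.2427, 0.0233]
orientation: [-180.0, 0.1, 174.0]
force: [-1.1, -0.5, -0.3]
opening: 0.0004
gripper_force: 0.0
scene world [539.1 -72.8 -14.5] | in mark x,y [   1.2 -113.6] rel rad -0.144 score -88.2
to [ 0.5983 -0.1832  0.024 ]
turn [ 0.    -0.001 -0.001] shift first [ 9.  58.5 -0.9] shift after turn [ 8.9 58.5 -0.9]
```

```bash
python3 -m crank '[0,0,0,2,25,0,0, 0,0,0,2,25,0,0, 0,0,0,0,10,0,0, 0,0,0,0,5,0,0, 0,0,0,0,5,0,0]';python3 -m crank '[0,0,0,0,5,0,0, 0,0,0,0,5,0,0, 0,0,0,0,5,0,0, 0,0,0,0,5,0,0, 0,0,0,0,5,0,0]';python3 -m crank '[0,0,0,0,5,0,0, 0,0,0,0,5,0,0, 0,0,0,0,4,0,0, 0,0,0,0,4,0,0, 0,0,0,0,0,0,0]';python3 pose.py 538,-55,-2 scene
```

```text
clock: 33.42
tool_pos: [0.6036, -0.1724, 0.0242]
orientation: [180.0, 0.0, 174.0]
force: [0.2, 0.7, 0.6]
opening: 0.0006
gripper_force: 0.0
clock: 34.05
tool_pos: [0.6072, -0.1495, 0.0241]
orientation: [-179.9, 0.1, 173.9]
force: [4.3, -12.2, -4.6]
opening: 0.0002
gripper_force: 5.9
clock: 34.67
tool_pos: [0.6091, -0.1311, 0.0242]
orientation: [-179.9, 0.1, 174.0]
force: [3.6, -9.5, -4.2]
opening: 0.0002
gripper_force: 4.4
scene world [534.7 -50.9  -5.1] | in mark x,y [ -5.6 -92.3] rel rad 0.021 score -74.8
```

```bash
python3 -m crank '[0,0,0,0,5,0,0, 0,0,0,0,5,0,0, 0,0,0,0,5,0,0, 0,0,0,0,5,0,0, 0,0,0,0,0,0,0]';python3 pose.py 534,-44,0 scene;python3 -m crank '[0,0,0,0,4,0,0, 0,0,0,0,3,0,0, 0,0,0,0,0,0,0]';python3 pose.py 534,-42,2 scene
```

```text
clock: 35.35
tool_pos: [0.611, -0.1113, 0.0242]
orientation: [-179.9, 0.1, 174.0]
force: [3.2, -10.1, -2.0]
opening: 0.0005
gripper_force: 4.8
scene world [530.5 -35.8  -1. ] | in mark x,y [-11.4 -77.7] rel rad 0.093 score -74.5
clock: 35.78
tool_pos: [0.6117, -0.1046, 0.0242]
orientation: [-179.9, 0.0, 174.0]
force: [2.5, -11.8, -2.5]
opening: 0.0007
gripper_force: 5.6
scene world [529.6 -31.9   0.8] | in mark x,y [-12.8 -74. ] rel rad 0.124 score -73.6
```

```bash
python3 -m crank '[0,0,0,0,3,0,0, 0,0,0,0,2,0,0, 0,0,0,0,0,0,0, 0,0,0,0,-20,0,0, 0,0,0,0,-35,0,0]';python3 -m crank '[0,0,0,30,-20,0,0, 0,0,0,45,0,0,0, 0,0,0,45,0,0,0, 0,0,0,45,0,0,0, 0,0,0,0,0,0,0]';python3 pose.py 530,-31,1 scene,top,scene -88,-90
```

```text
clock: 36.45
tool_pos: [0.6057, -0.1527, 0.024]
orientation: [180.0, -0.0, 174.1]
force: [0.2, -0.3, 0.2]
opening: 0.0002
gripper_force: 0.0
clock: 37.08
tool_pos: [0.4358, -0.1553, 0.0241]
orientation: [180.0, -0.1, 173.9]
force: [0.2, 0.5, -0.1]
opening: 0.0008
gripper_force: 0.0
scene world [528.7 -29.    1.5] | in mark x,y [-14.  -71.2] rel rad 0.136 score -77.4
top world [527.9 -29.4   3.2] | in mark x,y [-14.8 -71.7] rel rad 0.165 score -57.9
scene world [528.7 -28.9   1.5] | in mark x,y [-14.  -71.1] rel rad 0.137 score -77.6
to [ 0.4432 -0.1212  0.024 ]
turn [ 0.     0.001 -0.001] shift first [ 1.1 34.1  0.5] shift after turn [ 1.  34.1  0.5]
```

```bash
python3 -m crank '[0,0,0,1,15,0,0, 0,0,0,0,15,0,0, 0,0,0,0,8,0,0, 0,0,0,0,5,0,0, 0,0,0,0,5,0,0]' >/dev/null;python3 -m crank '[0,0,0,-1,5,0,0, 0,0,0,-1,5,0,0, 0,0,0,-1,5,0,0, 0,0,0,-1,5,0,0, 0,0,0,-1,5,0,0]';python3 -m crank '[0,0,0,-1,5,0,0, 0,0,0,-1,5,0,0, 0,0,0,-1,5,0,0, 0,0,0,-1,5,0,0, 0,0,0,0,0,0,0]';python3 pose.py 532,-12,-8 scene
```

```text
clock: 38.48
tool_pos: [0.4445, -0.0863, 0.0232]
orientation: [-179.7, -0.7, 173.9]
force: [-13.3, -19.6, 13.8]
opening: 0.0005
gripper_force: 11.1
clock: 39.1
tool_pos: [0.4497, -0.0669, 0.0228]
orientation: [-179.6, -0.7, 173.9]
force: [-14.9, -16.3, 12.8]
opening: 0.0005
gripper_force: 10.0
scene world [544.   -5.5  -8. ] | in mark x,y [ -1.3 -46.2] rel rad -0.03 score -81.5
```

```bash
python3 -m crank '[0,0,0,0,5,0,0, 0,0,0,0,5,0,0, 0,0,0,0,5,0,0, 0,0,0,0,5,0,0, 0,0,0,0,5,0,0]';python3 pose.py 546,5,-13 scene
```

```text
clock: 39.78
tool_pos: [0.4537, -0.0421, 0.0227]
orientation: [-179.7, -0.6, 173.8]
force: [-9.3, -17.2, 6.2]
opening: 0.0002
gripper_force: 10.0
scene world [549.9   8.2 -14.1] | in mark x,y [  3.  -31.9] rel rad -0.137 score -92.1
```

```bash
python3 -m crank '[0,0,0,0,5,0,0, 0,0,0,0,4,0,0, 0,0,0,0,0,0,0, 0,0,0,0,-20,0,0, 0,0,0,0,-35,0,0]';python3 -m crank '[0,0,0,0,-40,0,0, 0,0,0,-40,-20,0,0, 0,0,0,-45,0,0,0, 0,0,0,-45,0,0,0, 0,0,0,-35,0,0,0]';python3 -m crank '[0,0,0,0,0,0,0]' >/dev/null;python3 pose.py 551,12,-16 scene,top,scene 88,-92
```

```text
clock: 40.45
tool_pos: [0.4554, -0.0843, 0.0241]
orientation: [180.0, 0.0, 174.1]
force: [0.7, 0.2, -0.5]
opening: 0.0004
gripper_force: 0.0
clock: 41.08
tool_pos: [0.6146, -0.1616, 0.0238]
orientation: [-180.0, 0.0, 173.9]
force: [-0.6, -0.3, 0.2]
opening: 0.0008
gripper_force: 0.0
scene world [552.7  15.4 -18.3] | in mark x,y [  5.  -24.4] rel rad -0.209 score -89.7
top world [568.1  25.8 -21. ] | in mark x,y [ 19.2 -12.4] rel rad -0.256 score -6.1
scene world [552.6  15.5 -18.3] | in mark x,y [  4.9 -24.3] rel rad -0.21 score -89.8
to [ 0.6072 -0.0995  0.024 ]
turn [ 0.    -0.001 -0.001] shift first [11.1 60.8 -0.4] shift after turn [11.1 60.8 -0.4]
```

```bash
python3 -m crank '[0,0,0,6,25,0,0, 0,0,0,5,25,0,0, 0,0,0,0,10,0,0, 0,0,0,0,5,0,0, 0,0,0,0,5,0,0]' >/dev/null;python3 -m crank '[0,0,0,0,5,0,0, 0,0,0,0,5,0,0, 0,0,0,0,5,0,0, 0,0,0,0,5,0,0, 0,0,0,0,5,0,0]';python3 -m crank '[0,0,0,0,4,0,0, 0,0,0,0,4,0,0, 0,0,0,0,0,0,0]';python3 pose.py 551,25,-12 scene
```

```text
clock: 42.6
tool_pos: [0.6124, -0.0678, 0.024]
orientation: [-179.9, 0.0, 173.9]
force: [4.1, -14.5, -2.9]
opening: 0.0007
gripper_force: 6.4
clock: 42.98
tool_pos: [0.6133, -0.0594, 0.024]
orientation: [-179.9, 0.0, 173.9]
force: [2.5, -11.2, -2.9]
opening: 0.0003
gripper_force: 4.8
scene world [549.4  29.  -13.1] | in mark x,y [  0.2 -11.2] rel rad -0.119 score -76.5
```

```bash
python3 -m crank '[0,0,0,0,4,0,0, 0,0,0,0,4,0,0, 0,0,0,0,4,0,0, 0,0,0,0,2,0,0, 0,0,0,0,0,0,0]';python3 pose.py 547,37,-9 scene
```

```text
clock: 43.65
tool_pos: [0.6147, -0.0457, 0.024]
orientation: [-179.9, 0.0, 173.9]
force: [3.1, -12.3, -2.9]
opening: 0.0004
gripper_force: 5.4
scene world [546.7  37.9  -9.8] | in mark x,y [-3.4 -2.7] rel rad -0.061 score -74.9
```

```bash
python3 -m crank '[0,0,0,0,3,0,0, 0,0,0,0,3,0,0, 0,0,0,0,0,0,0, 0,0,0,0,-20,-20,0, 0,0,0,0,-40,-40,0]';python3 -m crank '[0,0,0,0,-50,-50,0, 0,0,0,0,-50,-20,0, 0,0,0,0,-50,0,0, 0,0,0,0,-40,0,0, 0,0,0,0,0,0,0]'; python3 pose.py 546,42,-8 scene,top
python3 - <<'E'
from h import *
for n in("scene","top"):
    im=eyes.snapshot(n)
    if n=="top":cv2.imwrite("pics/t4.png",cv2.resize(im[150:310,150:390],None,fx=3.3,fy=3.3))
    hsv=cv2.cvtColor(im,cv2.COLOR_BGR2HSV)
    y=cv2.inRange(hsv,(15,120,100),(35,255,255))>0
    P=p2w(n,[(u,v) for v in range(480) for u in range(640)],0).reshape(480,640,3)
    y&=(P[...,0]>.38)&(P[...,0]<.73)&(P[...,1]>-.1)&(P[...,1]<.15)
    print(n,cv2.minAreaRect((P[y][:,:2]*1000).astype(np.float32)))
    for t in("trigger_pad","reader_grip"):
        r=spotter.place_of(n,t);print(t,[(round(d["p"],2),p2w(n,[d["location"]],.075)[0].round(4)) for d in r[:2]])
E
```

```text
clock: 44.32
tool_pos: [0.6076, -0.0972, 0.083]
orientation: [-180.0, -0.2, 174.1]
force: [1.8, -0.1, 0.4]
opening: 0.0006
gripper_force: 0.0
clock: 44.95
tool_pos: [0.5885, -0.2831, 0.1479]
orientation: [-180.0, -0.0, 173.8]
force: [0.5, 0.9, -0.2]
opening: 0.0005
gripper_force: 0.0
scene world [546.8  44.9  -6.7] | in mark x,y [-4.1  4.3] rel rad -0.007 score -87.9
top world [544.1  44.5  -6.2] | in mark x,y [-6.7  3.5] rel rad 0.002 score -110.1
scene ((549.9271850585938, 39.90754699707031), (159.74530029296875, 268.9768981933594), 83.67601013183594)
trigger_pad [(0.51, array([0.5189, 0.2627, 0.075 ]))]
reader_grip [(0.97, array([0.5192, 0.3038, 0.075 ])), (0.33, array([0.759 , 0.3291, 0.075 ]))]
top ((550.6751098632812, 39.874305725097656), (161.84808349609375, 271.87353515625), 83.66234588623047)
trigger_pad [(0.43, array([0.53  , 0.2673, 0.075 ]))]
reader_grip [(0.87, array([0.5157, 0.2963, 0.075 ])), (0.72, array([0.3701, 0.16  , 0.075 ]))]
```

View pics/t4.png

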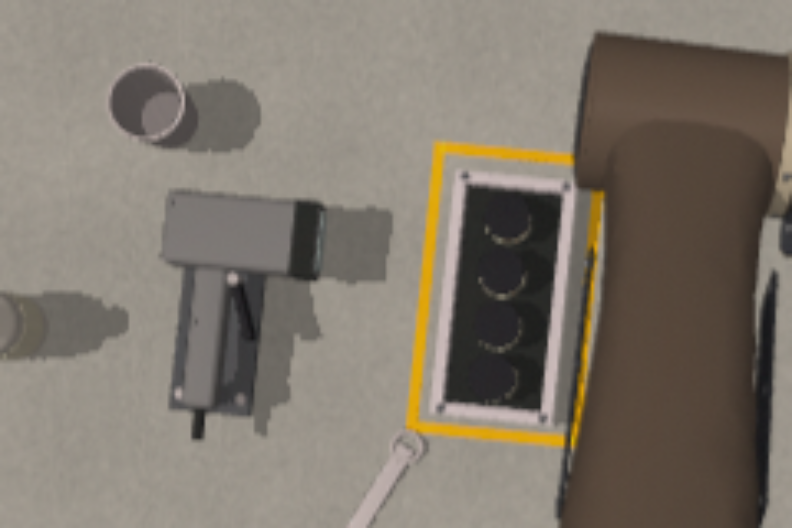

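The top crop shows the carrier square inside the tape with all four jars in it, and the reader with its black trigger at crop (243,305). Now to the trigger: open and fly over at a safe height.

```bash
python3 -m crank '[0,0,0,0,30,-20,1, 0,0,0,11,47,-20,1, 0,0,0,12,47,0,1, 0,0,0,12,47,0,1, 0,0,0,12,47,0,1]' >/dev/null;python3 -m crank '[0,0,0,12,47,0,1, 0,0,0,12,47,0,1, 0,0,0,12,47,0,1, 0,0,0,12,47,0,1, 0,0,0,12,47,0,1]' > /dev/null;python3 -m crank '[0,0,0,12,47,0,1, 0,0,0,12,40,0,1, 0,0,0,0,25,0,1, 0,0,0,0,0,0,1]'
python3 - <<'E'
from h import *
import pose
im=eyes.snapshot("wrist");m=eyes.camera_model("wrist")
cv2.imwrite("pics/w5.png",im)
for t,z in(("trigger_pad",.075),("reader_grip",.075),("reader",0)):
    print(t,[(round(d["p"],2),np.round(d["location"]),p2w("wrist",[d["location"]],z,m)[0].round(4)) for d in spotter.place_of("wrist",t)[:2]])
a=np.radians(-6.3);Rm=np.array([[np.cos(a),-np.sin(a)],[np.sin(a),np.cos(a)]])
for l in((2,-35,75),(0,0,92),(-70,15,92),(-70,-15,92),(52,-90,97),(52,45,97),(118,45,97),(45,-19,87)):
    w=[.5187,.300]+Rm@np.array(l[:2])/1e3;print(l,w2p("wrist",[*w,l[2]/1e3],m).round(0))
goto([.5202,.2958,.056],173.7)
pose.fit("scene",[546,44,-6.5]);pose.fit("top",[546,44,-6.5])
E
```

```text
clock: 47.1
tool_pos: [0.5183, 0.2969, 0.188]
orientation: [-180.0, 0.0, 174.1]
force: [-0.4, 0.1, -0.1]
opening: 0.0878
gripper_force: 0.0
trigger_pad []
reader_grip [(0.95, array([320., 233.]), array([0.5203, 0.2937, 0.075 ])), (0.49, array([ 20., 266.]), array([0.5239, 0.0326, 0.075 ]))]
reader [(0.87, array([321., 212.]), array([0.5208, 0.2946, 0.    ])), (0.42, array([ 63., 273.]), array([0.5599, 0.0032, 0.    ]))]
(2, -35, 75) [[285. 232.]]
(0, 0, 92) [[327. 236.]]
(-70, 15, 92) [[349. 144.]]
(-70, -15, 92) [[308. 144.]]
(52, -90, 97) [[217. 298.]]
(52, 45, 97) [[381. 299.]]
(118, 45, 97) [[377. 366.]]
(45, -19, 87) [[304. 285.]]
turn [-0.    -0.     0.004] shift first [ -1.6   1.8 132.2] shift after turn [ -1.6   1.7 132.2]
scene world [547.3  44.2  -6.3] | in mark x,y [-3.5  3.6] rel rad 0.0 score -75.6
top world [543.4  44.3  -6. ] | in mark x,y [-7.4  3.4] rel rad 0.005 score -96.8
```

View pics/w5.png

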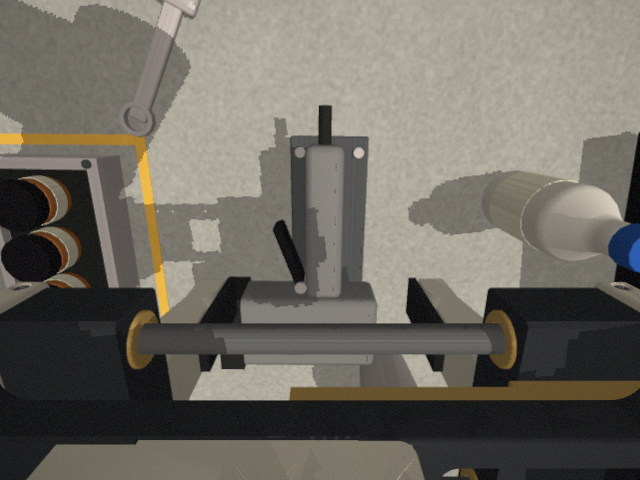

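The wrist view shows the grip end at (325,146) and the trigger from (303,288) to its tip at (280,222), within about 2 mm of prediction. The gripper is centred on it, so I descend and squeeze.

```bash
python3 -m crank '[0,0,0.004,-2,1,35,1, 0,0,0,0,0,35,1, 0,0,0,0,0,30,1, 0,0,0,0,0,20,1, 0,0,0,0,0,12,1]' ;python3 -m crank '[0,0,0,0,0,0,1, 0,0,0,0,0,0,0, 0,0,0,0,0,0,0, 0,0,0,0,0,0,0, 0,0,0,0,0,0,0]';python3 -m crank '[0,0,0,0,0,0,0, 0,0,0,0,0,0,0, 0,0,0,0,0,0,0, 0,0,0,0,0,0,0]'
```

```text
clock: 48.02
tool_pos: [0.5204, 0.295, 0.0553]
orientation: [-179.9, -0.0, 173.7]
force: [0.2, -0.8, 0.2]
opening: 0.0877
gripper_force: 0.0
clock: 48.65
tool_pos: [0.5192, 0.2943, 0.056]
orientation: [-179.9, -0.1, 173.7]
force: [-4.3, -5.0, 1.4]
opening: 0.0532
gripper_force: 2.6
clock: 49.15
tool_pos: [0.5187, 0.2944, 0.0557]
orientation: [-179.9, -0.2, 173.7]
force: [-4.9, -3.6, 1.0]
opening: 0.0386
gripper_force: 29.9
```

```bash
python3 -m crank '[0,0,0,0,0,0,0, 0,0,0,0,0,0,0, 0,0,0,0,0,0,0, 0,0,0,0,0,0,0, 0,0,0,0,0,0,0]'; python3 -m crank '[0,0,0,0,0,0,0, 0,0,0,0,0,0,0, 0,0,0,0,0,0,0, 0,0,0,0,0,0,0, 0,0,0,0,0,0,0]'; python3 pose.py 546,44,-6.5 scene
```

```text
clock: 49.78
tool_pos: [0.5187, 0.2944, 0.0557]
orientation: [-179.9, -0.2, 173.7]
force: [-5.9, -3.7, 1.5]
opening: 0.0381
gripper_force: 29.9
clock: 50.4
tool_pos: [0.5187, 0.2944, 0.0557]
orientation: [-179.9, -0.2, 173.7]
force: [-5.4, -3.3, 1.4]
opening: 0.0388
gripper_force: 29.9
scene world [546.9  44.1  -6.3] | in mark x,y [-3.9  3.5] rel rad 0.0 score -81.7
```

```bash
python3 -m crank '[0,0,0,0,0,0,1, 0,0,0,0,0,0,1, 0,0,0,0,0,0,1, 0,0,0,0,0,0,1, 0,0,0,0,0,0,1]'; python3 -m crank '[0,0,0,0,0,-25,1, 0,0,0,0,0,-40,1, 0,0,0,0,0,-40,1, 0,0,0,0,0,-30,1, 0,0,0,0,0,0,1]'
python3 - <<'E'
from h import *
import pose
pose.fit("scene",[546,44,-6.5]);pose.fit("top",[546,44,-6.5])
a=eyes.snapshot("scene")[190:330,230:480];b=eyes.snapshot("wrist")[0:300,0:400]
cv2.imwrite("pics/f6.png",np.hstack([cv2.resize(a,(420,300)),cv2.resize(b,(380,300))]))
for n in("scene",):
    for t in("weight","flange_ring","tip_box","beaker","spanner","bottle"):
        r=spotter.place_of(n,t);r and print(t,p2w(n,[r[0]["location"]],0)[0].round(3))
E
```

```text
clock: 51.08
tool_pos: [0.5208, 0.2966, 0.0566]
orientation: [179.9, 0.0, 173.7]
force: [0.6, -0.0, 0.2]
opening: 0.0829
gripper_force: 0.0
clock: 51.7
tool_pos: [0.5217, 0.2977, 0.1946]
orientation: [179.7, 0.2, 173.8]
force: [1.0, 0.2, -0.7]
opening: 0.0877
gripper_force: 0.0
scene world [547.3  44.2  -6.3] | in mark x,y [-3.5  3.6] rel rad 0.0 score -76.1
top world [543.4  44.3  -6. ] | in mark x,y [-7.4  3.4] rel rad 0.005 score -96.5
weight [ 0.343 -0.3    0.   ]
flange_ring [ 0.523 -0.359  0.   ]
tip_box [ 0.7  -0.38  0.  ]
beaker [0.724 0.352 0.   ]
spanner [0.363 0.153 0.   ]
bottle [0.531 0.492 0.   ]
```

View pics/f6.png

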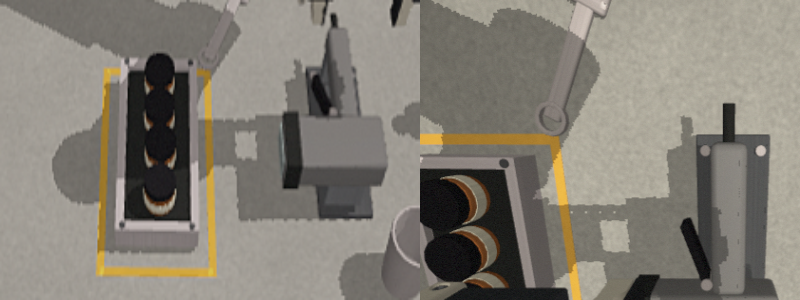

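The last view shows the carrier square in the outline with four upright jars and the trigger sprung back out (right half, 690,240). The gripper is clear above, so I hand in.

```bash
python3 -c "
from plant import ctrl
print(ctrl.close_job())"
```

```text
the job is handed in; nothing more can be done
None
```

The job is handed in, with no verdict returned: the four jars stand upright in the tray and the carrier is square in the outline (about 4 mm off along travel, 4–7 mm across). The trigger was squeezed home for over a second and released, and nothing else was visibly disturbed; the thinnest margin was the first far-end swing, measured at about 0.12 rad against the required 0.10.

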